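# Locate the casting and start the clamp screw

## Task

Slide the cast housing along the bench, without lifting it, onto its round mark until it rests against both orange locating pins. Then start the clamp screw by its handle: turn it backward (counter-clockwise seen from above) until the screw drops into its thread, then forward (clockwise) one full turn. Finish with the gripper closed on the handle, still holding it there, and leave the bin, the bearing and the screwdriver alone.

Things in the scene. Friction and masses are not known exactly. Their poses are not given: they have to be found in the camera images.
- housing: loose cast aluminium motor end housing, 0.7 kg, round: flange 120 mm across and 14 mm high, a body tapering from 86 to 76 mm across up to 37 mm, and a central stub 36 mm across up to 50 mm. Origin: centre of its underside; z up.
- spot (a point): centre, on the bench, of the grey round mark with a yellow edge, 132 mm across, where the housing must stand; a housing centred here touches both pins. Its axes are the fixture's: +x towards the pins (which stand 34 degrees either side of it), the screw axis at (-30, -165) mm. Beyond the pins, 78 mm from here along +x, lies a fixed bar 14 mm wide and 6 mm high.
- pin_left (a point): top centre of the fixed orange locating pin on the left seen from the robot, 18 mm across, 34 mm high, its axis 69 mm from the spot.
- pin_right (a point): the same for the right-hand locating pin.
- boss_top (a point): fixed, on the screw axis, centre of the top of the dark steel threaded boss (60 mm across, top 62 mm above the bench) on a blue foot 110 x 100 x 12 mm. Its axes are the fixture's: x away from the robot, z up.
- toe (a point): underside of the toe at the end of the aluminium clamp strap, over the housing's flange; it goes up and down with the screw: 53 mm above the bench when joint clamp is 0. The strap, 30 mm wide, runs from the screw axis to 123 mm out towards the spot, its top 43 mm above this point. It always clears the housing's flange and body.
- clamp (a joint): how far screw, strap and handle (0.55 kg together) have gone down, m; 0 at the highest point of the thread mouth, stops at -0.0015 and 0.021. Right-hand single thread, pitch 8 mm. Starts at 1.5 to 5 mm, resting on the mouth; turned backward it climbs 8 mm per turn to 0, then falls at once by its weight to 0.008. From there forward it goes down 8 mm per turn: one turn is 0.016.
- screw (a joint): turn of screw and handle (rad), positive clockwise seen from above (forward). At 0 the arm with the red knob points along the fixture's +x; at v it points v clockwise of it. Starts at -0.4 to 0.4; the drop comes 0.2 to 0.65 turn back from there, never the same. Stops at -9 and 9. Friction about 0.1 N m; it stays where it is left.
- bin: bystander: yellow open parts bin 130 x 100 x 65 mm, filled with bolts. Origin: centre of its underside.
- bearing: bystander: steel bearing ring 62 mm across, 16 mm high. Origin: centre of its underside.
- driver: bystander: blue-handled screwdriver lying flat, about 200 mm long, roughly along x.
- handle: level three-armed handle on top of the screw: steel arms 120 degrees apart, round bars 12 mm thick, from the hub (34 mm across, 26 mm high) out to ball knobs 26 mm across centred 83 mm from the axis; one knob red, two black. Origin: on the axis at the mid-height of the arms, 142 mm above the bench when joint clamp is 0. x: along the arm with the red knob; z up.
- red_knob (a point): centre of the red knob; it turns with the handle. Any bare arm between hub and knob is a good place to push or to close the fingers on from above.
- gap (a point): midway between the two black-knobbed arms, 55 mm from the axis at arm height; turns with the handle. Closed fingertips put down here, 10 to 20 mm below arm height, can push an arm either way round. Do not grip the handle while seeking the drop: a gripped handle is carried and cannot fall.
Mind the look-alikes: they are no part of the job. Of the things shaped like the housing, the aluminium one is meant.

How it is judged:
By the outcome, as a careful person would: the job done as asked, in the order asked, and still so for the second after the job is handed in, while the arm keeps its last pose, push and grip.
It also fails if it takes over 72 s, if anything falls off the work surface, if the arm or the gripper's body presses on something with over 40 N, if the wrist force passes 120 N, or if a joint passes its speed limit or range.

## Robot

A 6-joint arm with a two-finger parallel gripper is mounted at the origin on the work surface. World frame = base frame: x ahead of the robot, y to its left, z up, the work surface at z = 0. Lengths are in mm, angles in rad, forces in N, time in s.
With the tool pointing down it reaches from about 325 to 875 mm from the base axis. Payload 4.4 kg.
Tool frame: the origin (TCP) lies on the centre line of the jaws, within the pads' length; the fingertips stand ahead of it and the grasp point (between the pads) lies 6 mm ahead of it (ctrl.tcp_to_tips is the z of the fingertips in the tool frame, in mm); z points along the fingers, y is the line along which they close (so a half turn about z gives the same grasp; the last joint's range is limited). The gripper opens to 85 mm and grips with 20 to 120 N. Pads are 22 mm wide; open, the fingers measure 114 mm over their backs; the gripper's body (76 mm by 85 mm) begins 54 mm behind the grasp point. The pads swing forward as they close: fully open they stand 13 mm farther back than shut.
Start: joints at [0.982, 0.207, 1.542, -0, 1.393, -0.15], TCP at [244.3, 520.524, 256.282] pointing down, gripper open.
Joint ranges: [-2.73, 2.73], [-0.86, 2.22], [0.23, 2.46], [-1.11, 4.25], [0.08, 2.63], [-2.82, 2.82]. Speed limits (rad/s): [2.79, 2.79, 3.14, 3.14, 3.14, 3.14].

## Interface

Orientations are given as a 3x3 rotation matrix whose columns are the frame's x, y, z axes.
In Python, from plant import ctrl, sensors, optics gives the robot as it stands. Calls block until the motion is done:
- ctrl.move_ptp(position, orientation): joint-space move of the TCP to a pose.
- ctrl.move_l(position, rot=None, vel=150, threshold=None): straight line of the TCP; rot=None keeps the orientation; vel is the mean speed in mm/s. With threshold (N) it stops when the force on the tool has changed by that much, and returns True; else False.
- ctrl.set_joints(angles): joint-space move.
- ctrl.gripper_to(opening, force=None): finger opening in mm; force is the grip in N (None keeps the last); returns when the fingers have stopped.
- ctrl.hold(seconds).
- ctrl.solve_ik(position, orientation): joint angles nearest the present ones, or None.
- sensors.read_state(): the state.
- optics.grab_frame(name): name is "scene" or "top" or "wrist"; returns (picture, depth): 480x640x3 uint8, red, green, blue; 480x640 float32, mm along the optical axis (not along the pixel's ray), 0 where there is no reading.
- optics.camera_params(name): a dict with "mtx" (3x3 intrinsics, pixels), "k1" (the pictures are not rectified: a ray, as slopes to the right and down, at radius r is drawn at 1 + k1 r^2 times it, then the intrinsics apply), "R" (3x3) and "t" (3): a world point X has camera coordinates R X + t; the wrist camera has in their place "T_tool_cam" (4x4, takes a point from camera to tool coordinates, whose origin is the TCP and whose axes are the flange's). Camera axes: x right, y down, z forward; pixel columns grow to the right and rows downward; lengths in mm; the calibration is good to about 2 mm. A picture is of the moment at which its call begins: read the wrist's pose just before it. camera_params takes no time and is no camera call.
A pose or a line that the arm cannot do raises ctrl.MotionError and nothing moves.
- ctrl.finish_job(): hands the job in; it is judged then, once.
The state is a dict: "t": time; "q": joint angles; "qvel": joint speeds; "tau": joint torques, N m; "eef_pos": TCP position; "eef_rot": TCP orientation; "force": force on the tool from outside, world axes, zero at the start; "wrist_torque": the same for the moment, N m; "grip_width": finger opening in mm; "grasp_force": force on a finger pad.
Only numpy, scipy, OpenCV 4.12 (cv2) and the standard library are available. Lean on these libraries where they do the work, as an engineer would, in place of code of your own. Each camera call takes 0.05 s, during which the arm holds its last target. There are 200 camera calls.

## Working session

There is one attempt and no reset: what is moved stays moved. The work goes in short steps, each a Python script; the robot and the scene stay as the last script left them, time stands still between calls to the robot, and variables do not carry over. Pictures are saved under pics/ and viewed, at most 10 in all, crops included, and the job is handed in when it is done.

```bash
mkdir -p pics; ls; python3 - <<'E'
from plant import ctrl,sensors,optics
import cv2,numpy as np
for n in("top","scene"):
    p,d=optics.grab_frame(n); cv2.imwrite(f"pics/{n}0.png",p[:,:,::-1]); np.savez(f"{n}0.npz",p=p,d=d)
    c=optics.camera_params(n); print(n,c["mtx"].tolist(),c["k1"],(-np.array(c["R"]).T@np.array(c["t"])).round(1),np.array(c["R"]).round(3).tolist())
print(ctrl.tcp_to_tips,sensors.read_state()["t"])
print(optics.camera_params("wrist"))
E
```

```text
pics
top [[600.169211396129, 0.0, 321.62605355809444], [0.0, 600.169211396129, 232.76476496086534], [0.0, 0.0, 1.0]] 0.038189443027136415 [ 389.1    6.7 1559.3] [[0.024, -1.0, 0.016], [-0.994, -0.026, -0.111], [0.111, -0.014, -0.994]]
scene [[467.0077337158668, 0.0, 326.3339517437245], [0.0, 467.0077337158668, 250.12014498044874], [0.0, 0.0, 1.0]] -0.004418486071542235 [ 973.2 -620.3 1071.1] [[0.83, 0.558, -0.012], [0.439, -0.665, -0.604], [-0.345, 0.496, -0.797]]
25.0 0.1
{'mtx': array([[331.13623256,   0.        , 322.90222219],
       [  0.        , 331.13623256, 240.4753438 ],
       [  0.        ,   0.        ,   1.        ]]), 'k1': -0.034894684195223874, 'T_tool_cam': array([[ 3.70693419e-04, -9.53715562e-01, -3.00709975e-01,
         7.49020364e+01],
       [ 9.99999508e-01,  6.30224685e-04, -7.66059898e-04,
        -3.22433373e-01],
       [ 9.20118096e-04, -3.00709543e-01,  9.53715326e-01,
        -1.18030817e+02],
       [ 0.00000000e+00,  0.00000000e+00,  0.00000000e+00,
         1.00000000e+00]])}
```

View pics/top0.png

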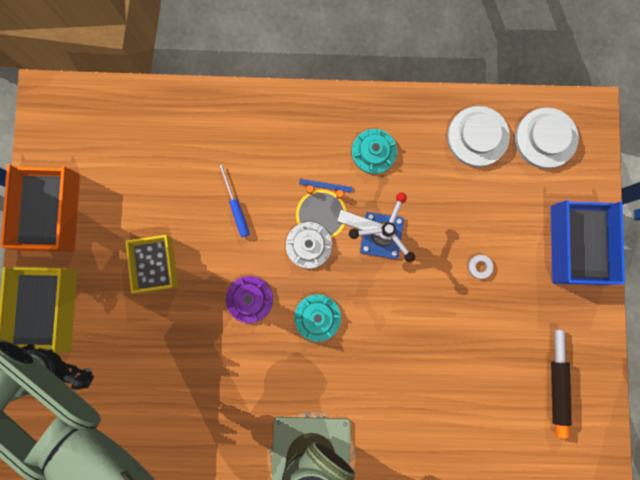

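View pics/scene0.png

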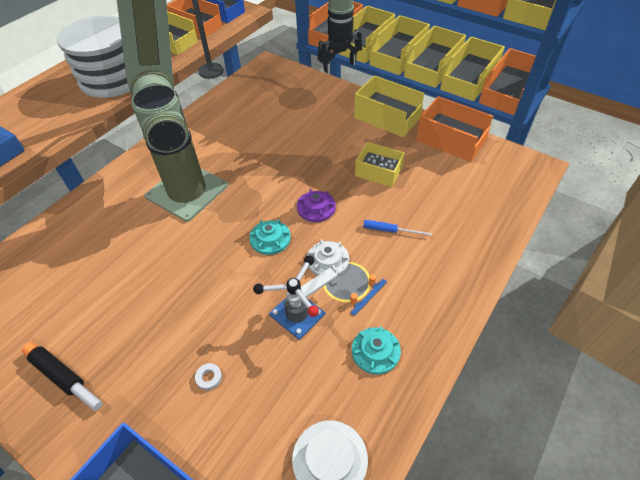

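Top view: candidates shaped like the housing are teal (375,151), teal (318,318), purple (249,299) and bare aluminium (309,245). The aluminium one fits, with its grey/yellow mark at (322,213) beside it. The white stacked plates at (480,135) and (547,137) are too big. The pins are near (310,188) and (337,192). The handle hub is at (389,230), the red knob at (401,198) and the black knobs at (354,233) and (410,257).

```bash
cat > h.py <<'E'
from plant import ctrl,sensors,optics
import cv2,numpy as np
def pose(n,st=None):
    c=optics.camera_params(n); K=np.array(c["mtx"]);k1=c["k1"]
    if n=="wrist":
        T=np.array(c["T_tool_cam"]); E=np.eye(4); E[:3,:3]=st["eef_rot"];E[:3,3]=st["eef_pos"]; M=E@T
        return K,k1,M[:3,:3],M[:3,3]
    R=np.array(c["R"]); return K,k1,R.T,-R.T@np.array(c["t"])
def ray(P,uv):
    K,k1,R,o=P
    s=cv2.undistortPoints(np.array(uv,float).reshape(-1,1,2),K,np.array([k1,0,0,0,0.])).reshape(-1,2)
    return o,np.c_[s,np.ones(len(s))]@R.T
def plane(P,uv,z):
    o,d=ray(P,uv); return o+d*((z-o[2])/d[:,2])[:,None]
def proj(P,X):
    K,k1,R,o=P; return cv2.projectPoints(np.atleast_2d(np.array(X,float)),cv2.Rodrigues(R.T)[0],-R.T@o,K,np.array([k1,0,0,0,0.]))[0].reshape(-1,2)
def hsvmask(p,lo,hi): return cv2.inRange(cv2.cvtColor(p,cv2.COLOR_RGB2HSV),lo,hi)
def blobs(m,amin=8):
    n,_,s,c=cv2.connectedComponentsWithStats(m); return [(c[i].round(1).tolist(),int(s[i,4])) for i in range(1,n) if s[i,4]>=amin]
def down(a):  # tool z down, tool y (closing line) along world angle a
    y=np.array([np.cos(a),np.sin(a),0]);z=np.array([0,0,-1.]);return np.c_[np.cross(y,z),y,z]
E
python3 - <<'E'
from h import *
f=np.load("top0.npz");p,d=f["p"],f["d"];P=pose("top")
h=cv2.cvtColor(p,cv2.COLOR_RGB2HSV)
for u,v in[(310,188),(311,190),(337,193),(401,198),(309,243),(326,185),(343,205)]: print(u,v,p[v,u],h[v,u],d[v,u])
x0,y0,x1,y1=270,160,430,280
c=cv2.resize(p[y0:y1,x0:x1],None,fx=5,fy=5,interpolation=cv2.INTER_CUBIC)
cv2.imwrite("pics/crop0.png",c[:,:,::-1])
# points by depth: stub top of the housing, hub, red knob
for n,u,v in[("stub",309,243),("hub",389,229),("red",401,198),("b1",354,233),("b2",410,257)]:
    z=np.median(d[v-1:v+2,u-1:u+2]);K,k1,R,o=P;_,r=ray(P,[(u,v)]);print(n,(o+r[0]*z).round(0))
E
```

```text
310 188 [252 148  40] [ 15 215 252] 1554.3845
311 190 [254 144  43] [ 14 212 254] 1550.1757
337 193 [252 142  43] [ 14 212 252] 1541.0226
401 198 [224  47  36] [  2 214 224] 1426.2488
309 243 [99 95 95] [ 0 10 99] 1516.0991
326 185 [ 63 106 176] [109 164 176] 1578.0621
343 205 [245 209  46] [ 25 207 245] 1571.9475
stub [531.  17.  52.]
hub [ 559. -171.  154.]
red [ 635. -199.  151.]
b1 [548. -89. 149.]
b2 [ 495. -222.  150.]
```

View pics/crop0.png

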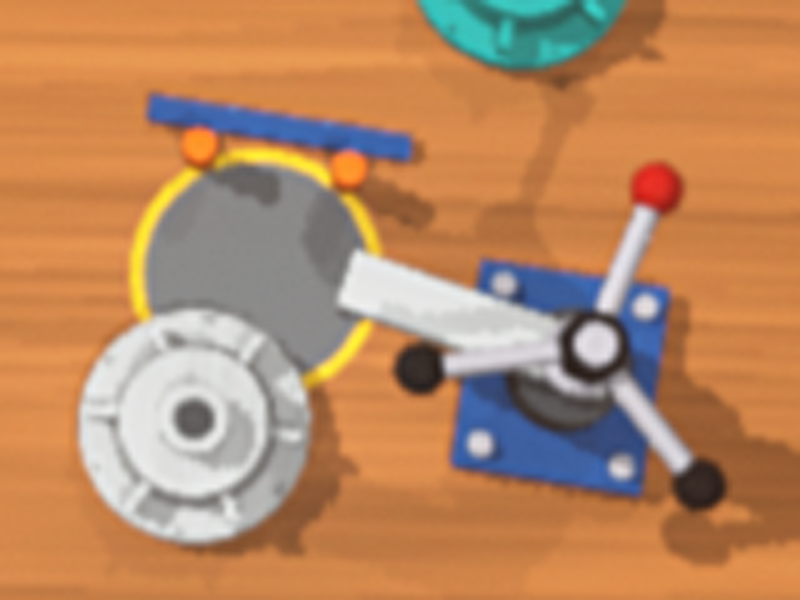

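The crop confirms the bare aluminium housing at crop (192,418) = px (308.4,243.6). It overlaps the mark's near-left edge. The pins are at px (310.2,189.2) and (339.8,194.0). The hub is at px (389,229).

```bash
python3 - <<'E'
from h import *
P=pose("top");S=pose("scene");f=np.load("top0.npz");p,d=f["p"],f["d"]
m=hsvmask(p,(8,190,200),(18,255,255));m[:, :295]=0;m[:,352:]=0;m[:180]=0;m[205:]=0
print(blobs(m,5))
pl=plane(P,[(310.2,189.2)],32)[0];pr=plane(P,[(339.8,194.0)],32)[0]
v=pl-pr;print("pins",pl.round(1),pr.round(1),"sep (77.2)",np.linalg.norm(v).round(1))
x=np.array([v[1],-v[0]])/np.hypot(*v[:2]);y=np.array([-x[1],x[0]])
s=(pl+pr)[:2]/2-57.2*x
print("yaw",np.degrees(np.arctan2(x[1],x[0])),"spot",s,"boss",s-30*x-165*y,"toe",s+ (-30*x-165*y)*(1-123/167.7))
ym=hsvmask(p,(22,150,180),(30,255,255));ym[:,:290]=0;ym[:,352:]=0;ym[:180]=0;ym[245:]=0
q=plane(P,np.argwhere(ym>0)[:,::-1],0)[:,:2]
A=np.c_[2*q,np.ones(len(q))];r=np.linalg.lstsq(A,(q**2).sum(1),rcond=None)[0];print("ring",r[:2],np.sqrt(r[2]+r[:2]@r[:2]))
print("housing stub",plane(P,[(308.4,243.6)],50))
print("hub top",plane(P,[(389,229)],152),"red",plane(P,[(401.3,197.5)],139))
for n,X in(("stub",(530,17,50)),("spot",(*s,0)),("boss",(*(s-30*x-165*y),62)),("pl",pl)): print(n,proj(S,X).round(0))
# housing outline check via flange
g=hsvmask(p,(0,0,140),(180,40,255));g[:,:280]=0;g[:,335:]=0;g[:215]=0;g[280:]=0
c=max(cv2.findContours(g,0,2)[0],key=cv2.contourArea)[:,0];q=plane(P,cv2.convexHull(c)[:,0],10)[:,:2]
print("flange circle",cv2.minEnclosingCircle(q.astype(np.float32)))
st=sensors.read_state();print(st["eef_rot"].round(2) if hasattr(st["eef_rot"],'round') else st["eef_rot"])
E
```

```text
[([309.2, 188.8], 40), ([339.0, 193.6], 39)]
pins [672.2  18.   32. ] [661.7 -58.7  32. ] sep (77.2) 77.4
yaw -7.792913570859796 spot [610.27905357 -12.57632815] boss [ 558.18326437 -171.98469916] toe [596.39305609 -55.06621595]
ring [612.44933555 -11.3499187 ] 63.000301297685866
housing stub [[529.48617333  18.77470316  50.        ]]
hub top [[ 559.53320098 -171.62256761  152.        ]] red [[ 638.01217829 -201.91259714  139.        ]]
stub [[327. 249.]]
spot [[345. 281.]]
boss [[294. 302.]]
pl [[371. 277.]]
flange circle ((531.3551635742188, 18.798385620117188), 61.473873138427734)
[[-0.91  0.42 -0.  ]
 [ 0.42  0.91 -0.  ]
 [ 0.   -0.   -1.  ]]
```

```bash
python3 - <<'E'
from h import *
hs=np.array([530.5,18.8]);A=np.array([602.5,-11.]);d=(A-hs)/np.linalg.norm(A-hs);a=np.arctan2(d[1],d[0])+np.pi/2
R=down(a);s=hs-90*d
ctrl.gripper_to(60,40)
ctrl.move_ptp([*s,200],R)
print(ctrl.move_l([*s,27],vel=120,threshold=15))
print(ctrl.move_l([*(A-64*d),27],vel=45,threshold=25))
st=sensors.read_state();print(st["t"],np.round(st["eef_pos"],1),np.round(st["force"],1),st["grip_width"])
p,dd=optics.grab_frame("top");cv2.imwrite("pics/c1.png",cv2.resize(p[150:290,250:430],None,fx=4,fy=4)[:,:,::-1])
E
```

```text
False
False
6.3833 [539.7  14.6  26.2] [-8.3  3.3  7.4] 60.26589609020463
```

View pics/c1.png

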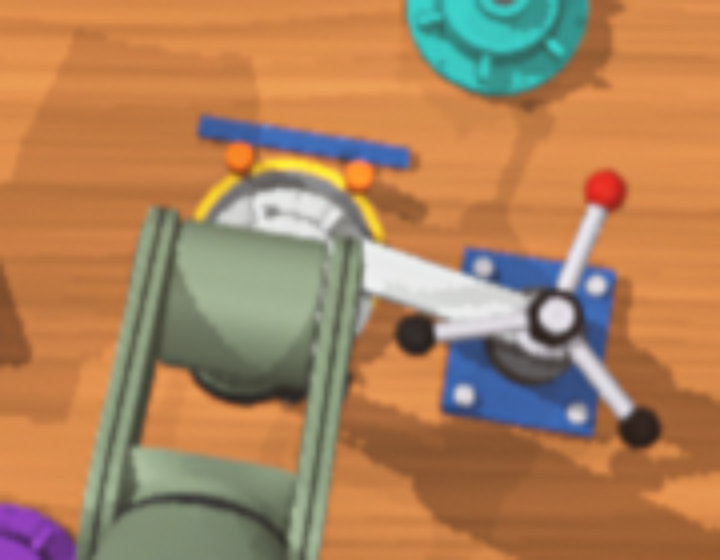

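The housing is nearly on the mark, about 10 mm short of the pins. Now a final single-contact push along the fixture's +x.

```bash
python3 - <<'E'
from h import *
yaw=np.radians(-7.8);x=np.array([np.cos(yaw),np.sin(yaw)]);sp=np.array([611.2,-12.])
st=sensors.read_state();p=np.array(st["eef_pos"])
d=-np.array(st["eef_rot"])[:2,0]
ctrl.move_l([*(p[:2]-35*d),30],vel=120)
ctrl.gripper_to(0)
ctrl.move_l([*(sp-100*x),30],down(yaw+np.pi/2),vel=100)
print(ctrl.move_l([*(sp-(71-8)*x),29],vel=25,threshold=25))
st=sensors.read_state();print(st["t"],np.round(st["eef_pos"],1),np.round(st["force"],1),"centre x along:",(np.array(st["eef_pos"][:2])-sp)@x)
p=np.array(st["eef_pos"])
ctrl.move_l([*(p[:2]-30*x),30],vel=100)
ctrl.move_l([*(p[:2]-60*x),220],vel=200)
st=sensors.read_state();im,dd=optics.grab_frame("wrist");np.savez("w1.npz",p=im,d=dd,pos=st["eef_pos"],rot=st["eef_rot"])
cv2.imwrite("pics/w1.png",im[:,:,::-1])
im,dd=optics.grab_frame("top");np.savez("top1.npz",p=im,d=dd)
im,dd=optics.grab_frame("scene");np.savez("sc1.npz",p=im,d=dd)
E
```

```text
False
9.5583 [542.1  -2.3  27.8] [-14.8   1.2  12.7] centre x along: -69.77289541494648
```

View pics/w1.png

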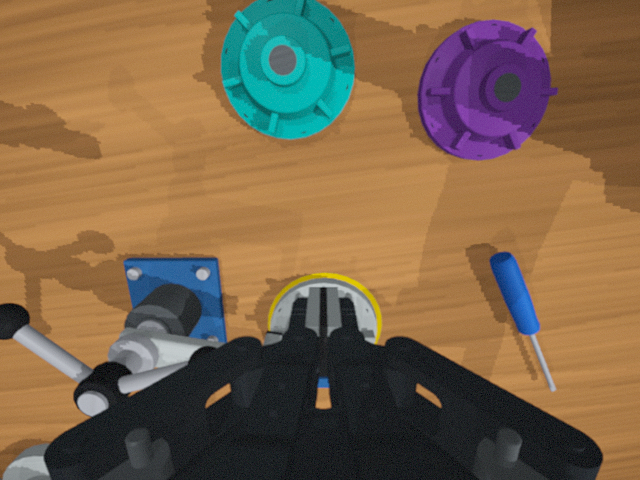

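Wrist view: the housing is on the mark at (325,310), with a yellow sliver showing at its rear edge. Next, checking the pin contact from the fixed cameras.

```bash
python3 - <<'E'
from h import *
a=np.load("top1.npz")["p"];b=np.load("sc1.npz")["p"]
A=cv2.resize(a[170:250,280:370],(450,400),interpolation=cv2.INTER_CUBIC);B=cv2.resize(b[225:325,300:400],(350,350),interpolation=cv2.INTER_CUBIC)
B=cv2.copyMakeBorder(B,0,50,0,0,cv2.BORDER_CONSTANT);cv2.imwrite("pics/c2.png",np.hstack([A,B])[:,:,::-1])
E
```

```text
(no output)
```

View pics/c2.png

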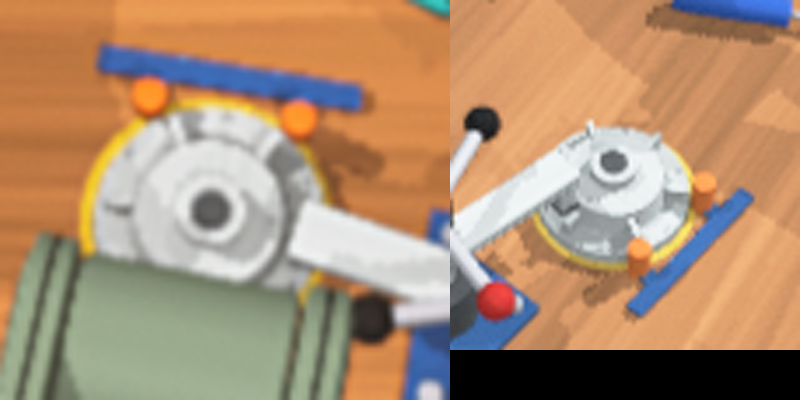

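```bash
python3 - <<'E'
from h import *
P=pose("top");S=pose("scene")
a=np.load("top1.npz")["p"]
def bore(im,u0,v0,w=8):
    g=cv2.cvtColor(im,cv2.COLOR_RGB2GRAY);m=np.zeros_like(g);m[v0-w:v0+w,u0-w:u0+w]=(g[v0-w:v0+w,u0-w:u0+w]<130)*255
    return sorted(blobs(m,5),key=lambda t:-t[1])[:2]
b0=bore(np.load("top0.npz")["p"],308,243);b1=bore(a,322,212);print(b0,b1)
c=plane(P,[b1[0][0]],50)[0]
pl=plane(P,[(309.7,189.0)],34)[0];pr=plane(P,[(339.4,193.8)],34)[0]
m=hsvmask(a,(8,190,200),(18,255,255));m[:,:295]=0;m[:,352:]=0;m[:180]=0;m[205:]=0;print(blobs(m,5))
print(c,[np.linalg.norm((c-q)[:2]).round(1) for q in(pl,pr)])
u=(300+(613-450)/3.5,225+162/3.5);print("scene bore",u,plane(S,[u],50)); 
u=[(300+(q[0]-450)/3.5,225+q[1]/3.5) for q in((705,178),(638,246))];print(plane(S,u,34))
E
```

```text
[([308.3, 243.2], 41)] [([321.9, 211.8], 42)]
[([309.3, 188.8], 41), ([339.2, 193.4], 36)]
[611.46030102 -13.35844005  50.        ] [np.float64(69.1), np.float64(67.0)]
scene bore (346.57142857142856, 271.2857142857143) [[614.77086698 -14.13343944  50.        ]]
[[675.65391268  21.54821516  34.        ]
 [665.13175592 -58.17512466  34.        ]]
```

The centres come out 69 mm from the left pin and 67 mm from the right in the top view, and 70.6 and 66.9 mm in the scene view. So the right pin is touched and the left gap is about 2–3 mm. I'll push again towards the left, with the tool leaned back to clear the strap.

```bash
python3 - <<'E'
from h import *
from scipy.spatial.transform import Rotation as Ro
ang=np.radians(-7.8+20);d=np.array([np.cos(ang),np.sin(ang)]);hc=np.array([612,-13.])
R=down(ang+np.pi/2);t=np.radians(20)
R=Ro.from_rotvec(-t*R[:,1]).as_matrix()@R
if R[:2,2]@d<0: R=Ro.from_rotvec(2*t*R[:,1]).as_matrix()@R
print(R[:,2].round(2))
ctrl.move_ptp([*(hc-110*d),120],R)
ctrl.move_l([*(hc-110*d),29.5],vel=120)
ctrl.move_l([*(hc-84*d),29.5],vel=60)
print(ctrl.move_l([*(hc-71*d),29.5],vel=20,threshold=22))
st=sensors.read_state();print(st["t"],np.round(st["eef_pos"],1),np.round(st["force"],1),(np.array(st["eef_pos"][:2])-hc)@d)
ctrl.move_l([*(hc-110*d),30],vel=100)
ctrl.move_l([*(hc-180*d),200],vel=200)
P=pose("top");S=pose("scene")
a,_=optics.grab_frame("top");b,_=optics.grab_frame("scene")
g=cv2.cvtColor(a,cv2.COLOR_RGB2GRAY);m=np.zeros_like(g);m[204:220,314:330]=(g[204:220,314:330]<130)*255
bl=max(blobs(m,5),key=lambda t:t[1]);print(bl,plane(P,[bl[0]],50))
A=cv2.resize(a[170:250,280:370],(450,400),interpolation=cv2.INTER_CUBIC);B=cv2.resize(b[225:325,300:400],(350,350),interpolation=cv2.INTER_CUBIC)
B=cv2.copyMakeBorder(B,0,50,0,0,cv2.BORDER_CONSTANT);cv2.imwrite("pics/c3.png",np.hstack([A,B])[:,:,::-1])
E
```

```text
[ 0.33  0.07 -0.94]
True
14.075 [536.5 -28.1  27.9] [-1.7 -0.3  0.8] -76.96914520404387
([321.8, 211.4], 39) [[612.4797774  -13.07982051  50.        ]]
```

View pics/c3.png

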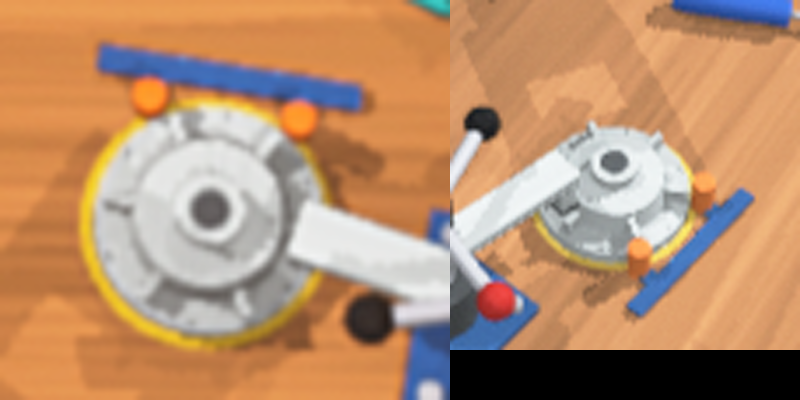

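```bash
python3 - <<'E'
from h import *
yaw=np.radians(-7.8)
ctrl.move_l([500,-10,220],down(yaw+np.pi/2),vel=200)
ctrl.move_l([690,-22,220],vel=250)
ctrl.hold(.2)
st=sensors.read_state();im,dd=optics.grab_frame("wrist");np.savez("w2.npz",p=im,d=dd,pos=st["eef_pos"],rot=st["eef_rot"])
print(st["t"],np.round(st["eef_pos"],1)); P=pose("wrist",st)
print(proj(P,[[611,-12,50],[672.5,18,34],[662,-58.7,34],[558.5,-171.8,150]]).round(0))
cv2.imwrite("pics/w2.png",im[:,:,::-1])
E
```

```text
17.7417 [689.1 -21.9 220.4]
[[323. 132.]
 [364. 197.]
 [281. 197.]
 [ 14.  74.]]
```

View pics/w2.png

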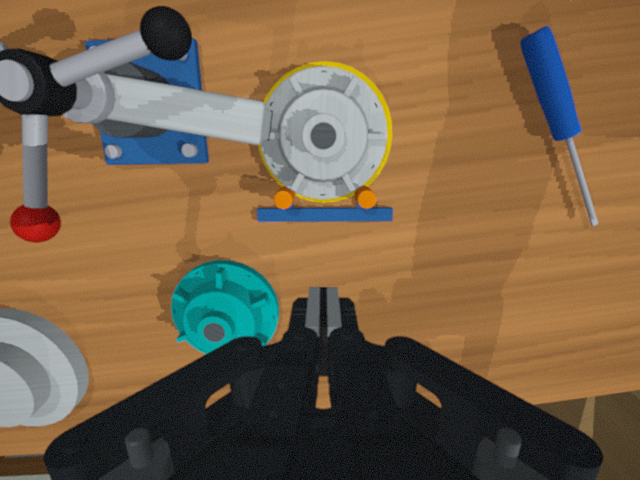

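The wrist picture shows the bore at (323,135), the pins at (284,199) and (366,199), and the red knob at (36,223). The housing looks slightly off towards the image left, which is the right pin. Measuring that.

```bash
cat > meas.py <<'E'
from h import *
def meas(im,st):
    P=pose("wrist",st)
    h=hsvmask(im,(6,180,180),(17,255,255));h[:185]=0;h[212:]=0;h[:,:270]=0;h[:,382:]=0
    pins=sorted(blobs(h,60));
    g=cv2.cvtColor(im,cv2.COLOR_RGB2GRAY);m=np.zeros_like(g);m[115:155,303:343]=(g[115:155,303:343]<125)*255
    b=max(blobs(m,30),key=lambda t:t[1])
    y=hsvmask(im,(22,140,120),(32,255,255));y[:55]=0;y[205:]=0;y[:,:250]=0;y[:,400:]=0
    hull=np.array([max(cv2.findContours(y,0,2)[0],key=cv2.contourArea)[:,0]]).reshape(-1,2)
    q=plane(P,np.argwhere(y>0)[:,::-1],0)[:,:2]
    c=plane(P,[b[0]],50)[0,:2];pr=plane(P,[pins[0][0]],32)[0,:2];pl=plane(P,[pins[-1][0]],32)[0,:2]
    print(pins,b);print("bore",c.round(1),"pl",pl.round(1),"pr",pr.round(1),"sep",np.linalg.norm(pl-pr).round(1),"dist l,r",np.linalg.norm(c-pl).round(1),np.linalg.norm(c-pr).round(1))
    r=np.hypot(*(q-c).T); th=np.degrees(np.arctan2(*(q-c).T[::-1])).round(-1)
    # ring outer edge vs bore centre
    best=[];
    for t in np.unique(th):
        s=q[th==t]
        if len(s)>8: best.append(s[np.argsort(np.hypot(*(s-c).T))[-3:]].mean(0))
    best=np.array(best);A=np.c_[2*best,np.ones(len(best))];k=np.linalg.lstsq(A,(best**2).sum(1),rcond=None)[0]
    print("ring",k[:2].round(1),np.sqrt(k[2]+k[:2]@k[:2]).round(1))
E
python3 - <<'E'
from meas import *
f=np.load("w2.npz");meas(f["p"],{"eef_pos":f["pos"],"eef_rot":f["rot"]})
P=pose("wrist",{"eef_pos":f["pos"],"eef_rot":f["rot"]})
print(plane(P,[(36,222),(166,33)],138),plane(P,[(15,80)],150))
E
```

```text
[([282.7, 198.7], 100)] ([322.9, 135.5], 522)
bore [613.6 -12.7] pl [664.5 -57.6] pr [664.5 -57.6] sep 0.0 dist l,r 67.8 67.8
ring [613.5 -11.5] 66.1
[[ 639.84619452 -202.01999624  138.        ]
 [ 549.13505125  -89.42632882  138.        ]] [[ 561.35608423 -172.51900447  150.        ]]
```

```bash
sed -i 's/blobs(h,60)/blobs(h,25)/; s/(6,180,180),(17/(5,150,120),(19/' meas.py; python3 - <<'E'
from meas import *
f=np.load("w2.npz");im=f["p"];st={"eef_pos":f["pos"],"eef_rot":f["rot"]};meas(im,st)
P=pose("wrist",st)
c=cv2.resize(im[100:220,260:390],None,fx=5,fy=5,interpolation=cv2.INTER_CUBIC)
cv2.imwrite("pics/c4.png",c[:,:,::-1])
E
```

```text
[([322.9, 198.2], 1059)] ([322.9, 135.5], 522)
bore [613.6 -12.7] pl [669.1 -20.3] pr [669.1 -20.3] sep 0.0 dist l,r 56.0 56.0
ring [613.5 -11.5] 66.1
```

View pics/c4.png

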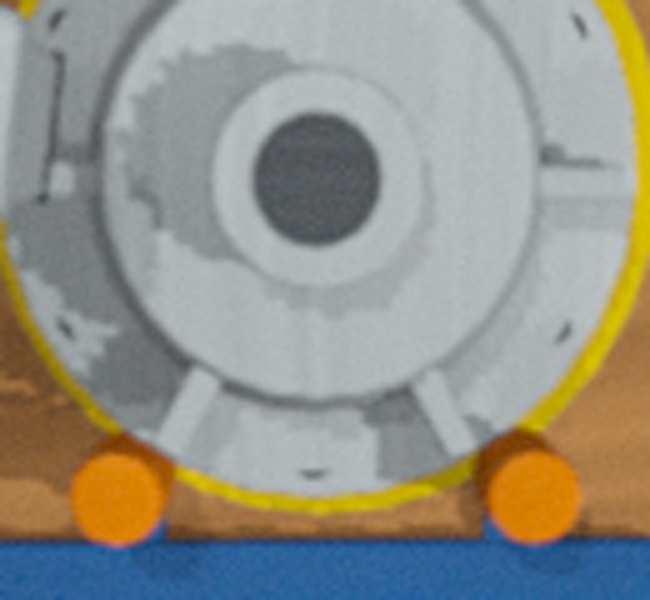

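In this crop the bore (316,180) sits 9.5 px left of the pin midpoint (325.5), about 1.5 mm. The right pin is touched and the left gap is about 1.5–2 mm. The last push stopped early on its threshold, so I'll repeat it with overshoot through the arm's compliance and a leftward drag.

```bash
cat > view.py <<'E'
from meas import *
def look(name):
    yaw=np.radians(-7.8)
    ctrl.move_l([500,-10,220],down(yaw+np.pi/2),vel=250)
    ctrl.move_l([690,-22,220],vel=280);ctrl.hold(.2)
    st=sensors.read_state();im,dd=optics.grab_frame("wrist");np.savez(name+".npz",p=im,d=dd,pos=st["eef_pos"],rot=st["eef_rot"])
    cv2.imwrite(f"pics/{name}.png",cv2.resize(im[100:220,260:390],None,fx=5,fy=5,interpolation=cv2.INTER_CUBIC)[:,:,::-1])
    print("t",st["t"]);return im,st
E
python3 - <<'E'
from view import *
from scipy.spatial.transform import Rotation as Ro
ang=np.radians(-7.8+20);d=np.array([np.cos(ang),np.sin(ang)]);l=np.array([-d[1],d[0]]);hc=np.array([613.,-13.])
R=down(ang+np.pi/2);R=Ro.from_rotvec(np.radians(20)*R[:,1]).as_matrix()@R
if R[:2,2]@d<0: R=Ro.from_rotvec(-np.radians(40)*R[:,1]).as_matrix()@R
ctrl.move_l([500,-10,220],vel=280)
ctrl.move_ptp([*(hc-110*d),120],R)
ctrl.move_l([*(hc-110*d),29.5],vel=150)
ctrl.move_l([*(hc-83*d),29.5],vel=80)
f=lambda:(np.round(sensors.read_state()["force"],1),np.round((np.array(sensors.read_state()["eef_pos"][:2])-hc)@np.c_[d,l],1))
ctrl.move_l([*(hc-71*d),29.5],vel=20);print(*f())
ctrl.move_l([*(hc-71*d+5*l),29.5],vel=20);print(*f())
ctrl.move_l([*(hc-110*d),30],vel=100)
ctrl.move_l([*(hc-150*d),200],vel=250)
im,st=look("w3");meas(im,st)
E
```

```text
[-19.1  -6.2  14.3] [-76.3   1.8]
[-17.  -10.6   8.7] [-75.8   5. ]
t 24.9917
[([290.0, 198.5], 604), ([348.4, 202.9], 62), ([367.6, 197.4], 389)] ([325.0, 136.0], 529)
bore [614.1 -11.1] pl [673.8  21.1] pr [665.1 -50.8] sep 72.4 dist l,r 67.8 64.6
ring [613.5 -11.5] 66.1
```

View pics/w3.png

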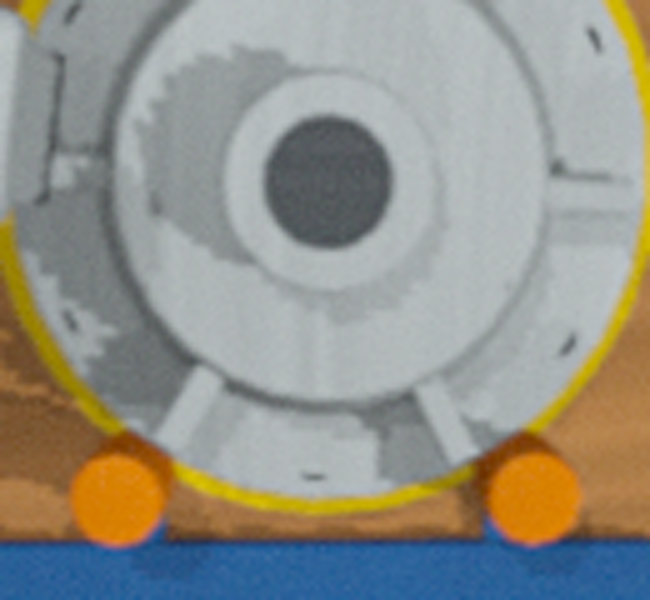

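The bore is now at u=325.0 and the pin midpoint is at 324.6. After parallax that is about 0.3 mm off centre, so the housing is seated against both pins. Now the screw: enter the gap and sweep counter-clockwise, watching the hub height.

```bash
cat > scr.py <<'E'
from h import *
C=np.array([561.,-171.5]);r=47
PC={n:pose(n) for n in("top","scene")}
def pt(a,z,rr=r): return [C[0]+rr*np.cos(a),C[1]+rr*np.sin(a),z]
def hub():
    """hub-top height from depth in both fixed views; red knob angle (world, deg)"""
    out=[];ang=[]
    for n,P in PC.items():
        p,d=optics.grab_frame(n);K,k1,R,o=P
        u,v=proj(P,[*C,150])[0].round().astype(int);w=d[v-1:v+2,u-1:u+2];w=w[w>0]
        z=np.nan
        if len(w): z=(o+ray(P,[(u,v)])[1][0]*np.median(w))[2]
        out.append(round(float(z),1))
        m=hsvmask(p,(0,180,90),(5,255,255))|hsvmask(p,(176,180,90),(180,255,255))
        b=[t for t in blobs(m,12) if abs(np.linalg.norm(plane(P,[t[0]],135)[0,:2]-C)-83)<14]
        if b: q=plane(P,[max(b,key=lambda t:t[1])[0]],135)[0,:2]-C;ang.append(round(float(np.degrees(np.arctan2(q[1],q[0]))),1))
        else: ang.append(None)
    return out,ang
E
python3 - <<'E'
from scr import *
print(hub())
a=np.radians(159)
R=down(np.radians(-7.8)+np.pi/2)
print(ctrl.solve_ik(pt(a,143),R))
ctrl.move_l(pt(a,205),R,vel=250)
print(hub())
print(ctrl.move_l(pt(a,144),vel=120,threshold=12))
st=sensors.read_state();print(st["t"],np.round(st["eef_pos"],1),np.round(st["force"],1),hub())
E
```

```text
([154.7, 152.1], [-21.0, -20.3])
[-4.50994726e-01  2.54603013e-01  1.73474251e+00 -4.44089210e-16
  1.15224713e+00 -1.88565537e+00]
([532.2, 151.2], [-20.8, -20.2])
False
26.925 [ 517.7 -154.7  144.3] [-0.1 -0.1  0.5] ([473.8, 153.1], [-20.9, -20.1])
```

```bash
python3 - <<'E'
from scr import *
z0=None;zs=[]
for k in range(1,25):
    a=np.radians(159+12*k)
    ctrl.move_l(pt(a,144),vel=70)
    if k<3: continue
    h,g=hub();f=np.round(sensors.read_state()["force"],1)
    print(159+12*k,h,g,f,sensors.read_state()["t"])
    zz=h[1]
    if 135<zz<165:
        if zs and zz<max(zs)-4.5: print("DROP");break
        zs.append(zz)
    if np.linalg.norm(f)>25: print("force");break
E
```

```text
195 [491.0, 151.6] [-15.9, -14.6] [ 1.   0.9 -0.5] 28.0
207 [480.0, 153.1] [-6.6, -5.2] [-0.9 -0.1  0.5] 28.3917
219 [430.4, 151.1] [4.0, 5.7] [ 0.2 -0.8  0.1] 28.7833
231 [155.4, 152.2] [15.2, 16.4] [0.5 0.1 0.7] 29.175
243 [212.2, 154.0] [25.1, 27.2] [ 0.9  0.1 -0.2] 29.5667
255 [213.4, 154.3] [38.3, 39.9] [-0.1 -0.4 -0.6] 29.9583
267 [436.7, 182.2] [49.9, 52.4] [ 1.  -0.2 -0.7] 30.35
279 [510.7, 254.7] [62.7, 66.1] [ 0.1 -0.3 -0.5] 30.7417
291 [516.5, 270.0] [76.9, 79.1] [ 0.1 -0.4 -0.2] 31.1333
303 [516.3, 278.1] [88.6, 89.6] [-0.8 -0.6  0.5] 31.525
315 [156.7, 278.8] [100.0, 97.0] [ 0.2  1.1 -0.4] 31.9167
327 [158.6, 271.0] [109.7, None] [-0.3  0.9  0.5] 32.3083
339 [156.5, 260.1] [None, None] [-0.2 -0.2  0.7] 32.7
351 [157.2, 239.9] [None, 140.5] [-0.1  0.3  0.5] 33.0917
363 [149.0, 149.2] [None, 147.8] [-0.6 -0.1 -0.4] 33.4833
DROP
```

Drop detected: both views now put the hub top at 149 mm (157 before) with red at about 145–148°. Now forward one turn, pushing the other arm.

```bash
python3 - <<'E'
from scr import *
def go(a,v=90):
    z=144-8*np.clip((-65-a)/365,0,1); ctrl.move_l(pt(np.radians(a),z),vel=v)
print(hub())
a=363-360
while a>-410:
    a=max(a-20,-410); go(a)
    f=np.linalg.norm(sensors.read_state()["force"])
    if f>25: print("force",f,a);break
    if a<-300 or -130<a<-60: print(a,hub(),round(f,1),round(sensors.read_state()["t"],1))
E
```

```text
([148.8, 148.8], [None, 147.7])
-77 ([512.7, 258.5], [136.7, None]) 0.6 35.0
-97 ([216.8, 177.5], [119.8, 119.4]) 0.7 35.5
-117 ([208.6, 146.2], [98.5, 97.4]) 0.6 35.9
-317 ([145.0, 202.8], [-109.7, -105.7]) 0.3 39.3
-337 ([145.1, 142.3], [-126.2, -121.6]) 0.5 39.8
-357 ([141.4, 141.5], [None, -143.0]) 1.2 40.2
-377 ([144.4, 254.6], [None, -164.1]) 1.2 40.6
-397 ([145.1, 276.6], [None, 176.7]) 0.6 41.0
-410 ([145.2, 277.9], [None, None]) 0.6 41.4
```

```bash
python3 - <<'E'
from scr import *
ctrl.move_l(pt(np.radians(-421),136),vel=90);ctrl.move_l(pt(np.radians(-432),136),vel=60)
ctrl.move_l(pt(np.radians(-410),136),vel=90)
ctrl.move_l(pt(np.radians(-410),215),vel=200)
# get clear for the fixed views and read the handle
p=np.array(sensors.read_state()["eef_pos"]);ctrl.move_l([430,-60,230],vel=280)
print(hub(),sensors.read_state()["t"])
for n,P in PC.items():
    im,_=optics.grab_frame(n);m=hsvmask(im,(0,180,90),(5,255,255))|hsvmask(im,(176,180,90),(180,255,255))
    q=[plane(P,[t[0]],126)[0,:2]-C for t in blobs(m,12)];print(n,[(np.linalg.norm(v).round(1),np.degrees(np.arctan2(v[1],v[0])).round(1)) for v in q if np.linalg.norm(v)<110])
for y in (54,234,-6,174,114,294):
    for rr,an in((47,144),(47,264),(47,24)):
        if abs(((y-an)%180)-90)<1:
            s=ctrl.solve_ik(pt(np.radians(an),132),down(np.radians(y)));print(y,an,None if s is None else np.round(s,2))
E
```

```text
([141.3, 139.6], [143.5, 145.6]) 43.8917
top [(np.float64(78.9), np.float64(143.9))]
scene [(np.float64(84.7), np.float64(144.7))]
54 144 [-0.43  0.27  1.74 -0.    1.13 -1.37]
234 144 [-0.43  0.27  1.74 -0.    1.13  1.77]
-6 264 [-0.52  0.38  1.59 -0.    1.17 -0.41]
174 264 [-0.52  0.38  1.59 -0.    1.17  2.73]
114 24 [-0.39  0.43  1.53 -0.    1.19 -2.38]
294 24 [-0.39  0.43  1.53 -0.    1.19  0.77]
```

The red arm is at 144° and the hub top has gone down another 8 mm, which is one full turn. Now gripping the red arm.

```bash
python3 - <<'E'
from scr import *
an=np.radians(144.3);R=down(an-np.pi/2)
ctrl.gripper_to(45,30)
ctrl.move_ptp(pt(an,200),R)
print(ctrl.move_l(pt(an,133),vel=100,threshold=12))
ctrl.gripper_to(0,30);ctrl.hold(.3)
s=sensors.read_state();print(s["t"],np.round(s["eef_pos"],1),np.round(s["force"],1),s["grip_width"],s["grasp_force"],hub())
im,_=optics.grab_frame("top");P=PC["top"]
g=cv2.cvtColor(im,cv2.COLOR_RGB2GRAY)
for n in("scene","top"):
    im,_=optics.grab_frame(n);m=hsvmask(im,(5,180,180),(17,255,255));q=plane(PC[n],[b[0] for b in blobs(m,10)],32);print(n,[v.round(0)[:2] for v in q if 640<v[0]<700 and abs(v[1])<90])
E
```

```text
False
46.5833 [ 523.5 -144.2  133.6] [1.4 1.6 2.8] 10.70810808256133 29.390753209590912 ([463.8, 138.8], [144.8, None])
scene []
top [array([674.,  21.]), array([663., -56.])]
```

```bash
python3 - <<'E'
from scr import *
a,_=optics.grab_frame("top");g=cv2.cvtColor(a,cv2.COLOR_RGB2GRAY);m=np.zeros_like(g);m[204:220,314:330]=(g[204:220,314:330]<130)*255
print(max(blobs(m,5),key=lambda t:t[1]));s=sensors.read_state();print(s["grip_width"],s["grasp_force"],s["t"])
print(ctrl.finish_job())
E
```

```text
([320.9, 211.1], 47)
10.733004700969936 29.469512701034546 46.8833
the job is handed in; nothing more can be done
None
```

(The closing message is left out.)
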